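Spot-check a power transistor with an infrared thermometer gun

TASK

See how hot the power transistor on the finned heat sink runs: switch the bench supply on by throwing its roof toggle all the way over, away from the robot, lift the infrared thermometer gun out of its stand, and hold it level and still for about two seconds with its muzzle about 8 cm from the transistor, pointing squarely at the middle of it. Then set the gun back in its stand just as it sat (do not drop it) and, last, throw the toggle all the way back to off. Do not touch the heat sink module with the gun, and leave the other things on the bench where they are.

Things in the scene. Friction and masses are not known exactly. Their poses are not given: they have to be found in the camera images.
- toggle (a joint): the supply's toggle lever: 0 = off, leaning towards the supply's front (its -x side); 1.0 rad = on, leaning as far to its back (+x side), both ends are stops. It stays where it is left; about 1 N at the ball moves it. Counted as thrown on above 0.85 and off below 0.15
- toggle_tip (a point): centre of the 26 mm steel ball at the end of the toggle. It swings 60 mm from a pivot that lies 92 mm above the table over the centre of the supply, in the supply's x-z plane: from 29 mm before the pivot (off) to 29 mm behind it (on), 145 mm above the table at both ends, 152 mm when upright. The stem is 10 mm thick
- supply: grey bench power supply, a fixed box 140 (x) x 120 (y) x 70 mm high with a black display and two black knobs on its front (-x side, towards the robot); a black block 70 x 50 mm carrying the toggle stands in the middle of its roof, its top 95 mm above the table. Origin: centre of its underside
- gun: infrared thermometer gun, 0.2 kg: light grey level barrel 34 mm wide, 40 high, 150 long along x, round black muzzle at its +x end, screen at -x; a black pistol handle hangs under x = -45 to 0 mm to 85 mm below the barrel axis. Origin: centre of the barrel; z up when level. Centre of mass 7 mm behind, 12 below the origin. Grip from above across the barrel at x = -10 mm
- gun_muzzle (a point): centre of the gun's muzzle, 75 mm ahead of the gun's origin on the barrel axis; same axes as the gun (it looks along +x)
- stand: fixed black stand, foot 170 x 90 mm: two saddles, 10 mm thick, 70 wide, at x = +52 and -62 mm; the barrel lies in their U notches (44 mm wide, flared on top, floor 100 and cheeks 126 mm above the table), handle hanging between them. The gun lifts straight up. Origin: centre of its underside; x is the way the muzzle points when stored
- stand_rest (a point): where the gun's origin is when it sits in the stand, 120 mm above the table
- stand_front (a point): where the gun's muzzle centre is when it sits in the stand, 75 mm from stand_rest along the stand's x
- amp: fixed amplifier module: pale wooden plinth 70 (x) x 100 (y) x 70 mm high; on it an aluminium heat sink 90 mm wide, nine fins seen from above, top 168 mm above the table. The transistor is on its flat front (-x side), the fins on its back. Origin: centre of its underside; x points from front to back, so the gun must point along +x
- transistor (a point): middle of the outer face of the power transistor, a black package 20 wide x 26 mm high on the middle of the heat sink's flat front, 30 mm before the module's origin and 130 mm above the table
- trafo: fixed neighbour on an equal plinth: a dark steel and copper transformer and two black capacitors, top 133 mm above the table; not to be measured. Origin: centre of its underside
- mug: white mug, 76 mm across, 90 mm high, a bystander; origin: centre of its underside (so for all bystanders)
- spool: grey wire spool, 54 mm across, 40 mm high, a bystander
- screwdriver: screwdriver with a black handle lying flat, 180 mm long, 26 mm high, a bystander
- card: small green circuit card lying flat, 75 x 50 mm, 10 mm high, a bystander between gun and modules
- dial: loose black control knob, 28 mm across, 16 mm high, a bystander
- jar: glass jar, 60 mm across, 75 mm high, a bystander

How it is judged:
By the outcome, as a careful person would: the job done as asked, in the order asked, and still so for the second after the job is handed in, with the robot touching nothing.
It also fails if it takes over 64 s, if anything falls off the work surface, if the arm or the gripper's body presses on something with over 40 N, if the wrist force passes 120 N, or if a joint passes its speed limit or range.

ROBOT

A 7-joint arm with a two-finger parallel gripper is mounted at the origin on the work surface. World frame = base frame: x ahead of the robot, y to its left, z up, the work surface at z = 0. Lengths are in m, angles in rad, forces in N, time in s.
With the tool pointing down it reaches from about 0.4 to 0.85 m from the base axis. Payload 10.4 kg.
Tool frame: the origin (TCP) lies between the finger pads; the fingertips stand ahead of it and the grasp point (between the pads) lies 3 mm ahead of it (r.tips_ahead is the z of the fingertips in the tool frame, in m); z points along the fingers, y is the line along which they close (so a half turn about z gives the same grasp; the last joint's range is limited). The gripper opens to 87 mm and grips with 3 to 60 N. Pads are 19 mm wide; open, the fingers measure 117 mm over their backs; the gripper's body (75 mm by 190 mm) begins 51 mm behind the grasp point.
Start: joints at [-0.023, 0.332, -0.065, 1.46, 0.022, 1.35, -0.088], TCP at [0.625, 0, 0.245] pointing down, gripper open.
Joint ranges: [-2.6, 2.6], [-0.5, 2.12], [-1.47, 1.34], [0.16, 2.42], [-1.27, 4.41], [0.06, 2.06], [-2.6, 2.6]. Speed limits (rad/s): [2.22, 2.22, 2.79, 2.79, 3.14, 3.14, 3.14].

INTERFACE

Orientations are given as a unit quaternion [x, y, z, w].
In Python, from bench import telemetry, camera, get_calibration, r gives the robot as it stands.
- The arm moves only by the tool drive_tool, never from a script. Its argument "series" is one flat list of numbers, 7 for each row, row after row: the turn, a rotation vector about the tool's x, y, z in units of 5 degrees (1.0 is 5 degrees), then the shift along the tool's x, y, z in units of 40 mm (1.0 is 40 mm), then the opening, from -1 (shut) to 1 (fully open). A call has 1 to 10 rows; each row is the pose to reach, as a shift and turn from the pose commanded when the call began, along the tool's axes at that moment; what a row does not reach only later rows make up. A row lasts 1/12 s, in which the tool goes at most 41.7 mm and 7.16 degrees, less where a joint would pass 70% of its speed; a pose out of reach is approached as far as the arm can. A call with a gripper value outside its range is refused whole. The fingers move at their own pace and stop on an object; "grip_force" is the grip in N (left out, the last holds). Time passes only in rows, so rows that repeat a pose let the fingers close. It gives the time, the measured TCP pose, the force, the opening and the grip force at its end, in the units of the state.
- telemetry.read_state(): the state, without advancing time (a new reading comes with each control period).
- camera(name): name is "scene" or "side" or "wrist"; returns the picture (384x512x3 uint8, red, green, blue); there is no depth.
- get_calibration(name): a dict with "fovy" (degrees; the focal length in pixels is half the picture's height over the tangent of half this angle, whatever the lens; pixels are square), "cx", "cy" (the principal point, pixels), "dist" ([k1, k2, p1, p2, k3] as OpenCV has them; the pictures are not rectified), "xyz" and "rotation" of the camera in the world. Camera axes: x right, y up, looking along -z (the intrinsics and any distortion apply to the point x, -y, -z); pixel columns grow to the right and rows downward; lengths in m; the calibration is good to about 2 mm. A picture is of the moment at which its call begins: read the wrist's pose just before it. get_calibration takes no time and is no camera call; for the wrist camera it gives the pose at the moment of the call.
- r.close_job(): hands the job in; it is judged then, once.
The state is a dict: "time": time; "joint_positions": joint angles; "joint_vel": joint speeds; "joint_torque": joint torques, N m; "ee_pos": TCP position; "eef_rot": TCP orientation; "ft_force": force on the tool from outside, world axes, zero at the start; "torque": the same for the moment, N m; "width": finger opening in m; "grip_force": force on a finger pad.
Only numpy, scipy, OpenCV 4.12 (cv2) and the standard library are available. Lean on these libraries where they do the work, as an engineer would, in place of code of your own. Each camera call takes 0.05 s, during which the arm holds its last target. There are 200 camera calls.

## Working session

There is one attempt and no reset: what is moved stays moved. The work goes in short steps, Python scripts to look and compute and a tool call to move; the robot and the scene stay as the last step left them, time stands still between calls to the robot, and variables do not carry over. Pictures are saved under pics/ and viewed, at most 10 in all, crops included, and the job is handed in when it is done.

Besides the shell and the picture viewer there is one more tool, called after "Emit:" as name(argument=value, ...) on one line, values as JSON. drive_tool: Moves the arm, as the interface text tells. Its arguments: {"type":"object","properties":{"series":{"type":"array"},"grip_force":{"type":"number"}},"required":["series"]}

```bash
mkdir -p pics; cat > h.py <<'E'
import numpy as np,cv2
from scipy.spatial.transform import Rotation as R
from bench import telemetry,camera,get_calibration,r
def rot(c):
    a=np.array(c["rotation"],float)
    if a.shape==(3,3): return a
    return R.from_quat(a).as_matrix()
def K(c):
    f=192/np.tan(np.radians(c["fovy"])/2)
    return np.array([[f,0,c["cx"]],[0,f,c["cy"]],[0,0,1.]])
def ray(c,uv):
    p=cv2.undistortPoints(np.array(uv,float).reshape(-1,1,2),K(c),np.array(c["dist"],float)).reshape(-1,2)
    d=np.c_[p[:,0],-p[:,1],-np.ones(len(p))]@rot(c).T
    return np.array(c["xyz"]),d
def onz(c,uv,z):
    o,d=ray(c,uv); return o+d*((z-o[2])/d[:,2])[:,None]
def proj(c,P):
    q=(np.atleast_2d(P)-np.array(c["xyz"]))@rot(c); q=q*[1,-1,-1]
    return cv2.projectPoints(q.reshape(-1,1,3),np.zeros(3),np.zeros(3),K(c),np.array(c["dist"],float))[0].reshape(-1,2)
def save(n,f):
    c=get_calibration(n);im=camera(n);cv2.imwrite("pics/"+f,im[:,:,::-1]);return c,im
E
python3 - <<'E'
from h import *
for n in("scene","side","wrist"):
    c,_=save(n,n+"0.png");print(n,c)
print(telemetry.read_state(),r.tips_ahead)
E
```

```text
scene {'fovy': 46.01001888192541, 'cx': 256.2567124732255, 'cy': 188.7996219375114, 'dist': array([0.01119463, 0.        , 0.        , 0.        , 0.        ]), 'xyz': array([ 1.32816427, -0.40846224,  0.73480664]), 'rotation': array([0.38684927, 0.23515328, 0.4522521 , 0.76845209])}
side {'fovy': 49.51944970856818, 'cx': 256.2775804103714, 'cy': 188.5085327764023, 'dist': array([-0.15351076,  0.        ,  0.        ,  0.        ,  0.        ]), 'xyz': array([ 0.03518398, -0.86018913,  0.71572688]), 'rotation': array([ 0.47778004, -0.12839253, -0.24597646,  0.83350895])}
wrist {'fovy': 67.8737844769652, 'cx': 254.10642729441568, 'cy': 191.18297543454986, 'dist': array([-0.02484281,  0.        ,  0.        ,  0.        ,  0.        ]), 'xyz': array([0.62474949, 0.07331817, 0.38361974]), 'rotation': array([-1.34420042e-01,  1.34244854e-03, -3.56076184e-04,  9.90923470e-01])}
{'time': 0.15, 'joint_positions': array([-0.02258904,  0.3327328 , -0.06473323,  1.46074299,  0.0216032 ,
        1.3499029 , -0.08848357]), 'joint_vel': array([ 9.43160652e-05, -5.93170199e-04,  5.92723140e-04, -2.51604136e-03,
       -1.66717428e-03, -7.54516207e-04,  2.88505015e-03]), 'joint_torque': array([ 1.82067095e-03, -6.23630190e+01,  2.54254905e-02, -3.90143681e+01,
       -6.11935230e-02,  3.71907104e-02, -1.53469024e-06]), 'ee_pos': array([6.24729986e-01, 1.25066541e-05, 2.43935547e-01]), 'eef_rot': array([ 7.07087445e-01,  7.07125907e-01, -3.99094586e-04, -3.71460155e-04]), 'ft_force': array([0.18691839, 0.23044358, 0.0732677 ]), 'torque': array([-3.61156273e-05,  3.41177134e-02,  5.82258907e-02]), 'grip_force': 0.0, 'width': 0.08693474084291382} 0.022
```

View pics/scene0.png

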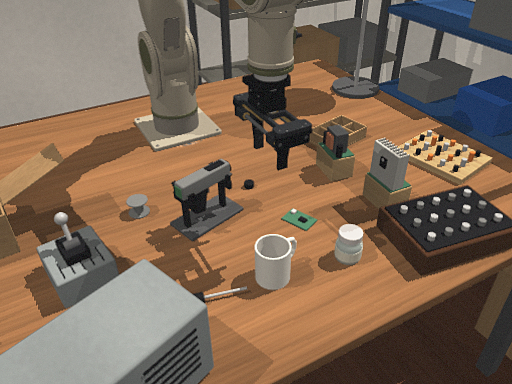

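View pics/side0.png

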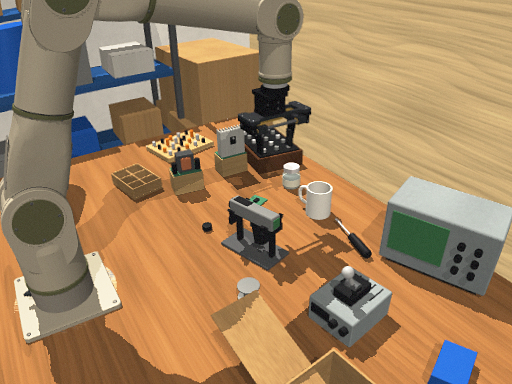

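View pics/wrist0.png

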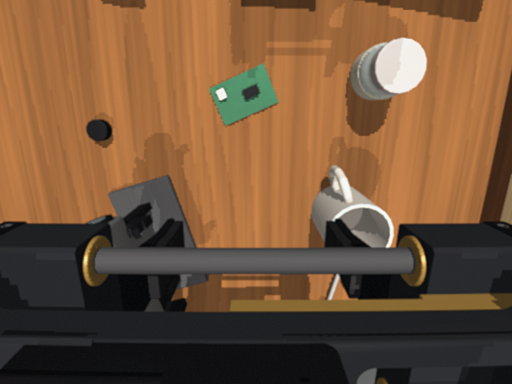

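```bash
python3 - <<'E'
import cv2,numpy as np
s=cv2.imread("pics/scene0.png");d=cv2.imread("pics/side0.png")
f=lambda im,x,y:cv2.resize(im[y:y+100,x:x+88],(264,300),interpolation=cv2.INTER_CUBIC)
cv2.imwrite("pics/comp.png",np.vstack([np.hstack([f(s,30,205),f(s,165,145),f(s,345,120)]),np.hstack([f(d,306,258),f(d,215,180),f(d,187,105)])]))
E
```

```text
(no output)
```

View pics/comp.png

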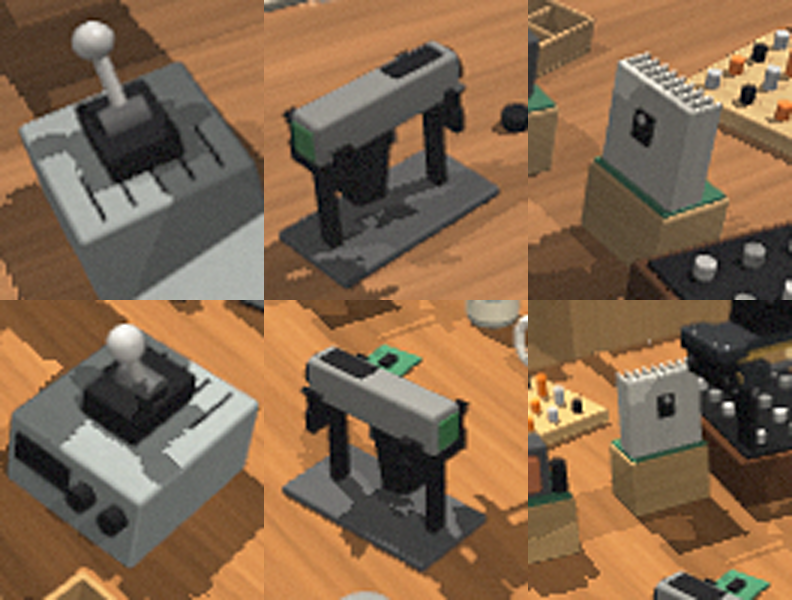

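```bash
cat > m.py <<'E'
from h import *
S=get_calibration("scene");D=get_calibration("side")
def sc(i,p):
    p=np.array(p,float);o=[(30,205),(165,145),(345,120)][i];return np.array(o)+(p-[264*i,0])/3-1/3
def sd(i,p):
    p=np.array(p,float);o=[(306,258),(215,180),(187,105)][i];return np.array(o)+(p-[264*i,300])/3-1/3
def tri(a,b):
    o1,d1=ray(S,a);o2,d2=ray(D,b);d1=d1[0];d2=d2[0]
    t=np.linalg.lstsq(np.c_[d1,-d2],o2-o1,rcond=None)[0];p=o1+t[0]*d1;q=o2+t[1]*d2
    return (p+q)/2,np.linalg.norm(p-q)
np.set_printoptions(precision=4,suppress=True)
print("ball",tri(sc(0,(94,41)),sd(0,(126,345))))
print("roof S",onz(S,sc(0,[(25,130),(183,62),(85,243)]),.07))
print("roof D",onz(D,sd(0,[(12,408),(130,505),(257,405)]),.07))
print("trans",tri(sc(2,(643,127)),sd(2,(666,404))),onz(S,sc(2,(643,127)),.13),onz(D,sd(2,(666,404)),.13))
print("sinktop S",onz(S,sc(2,[(618,57),(692,106)]),.168),"D",onz(D,sd(2,[(620,383),(698,369)]),.168))
print("foot S",onz(S,sc(1,[(282,238),(352,287),(498,188),(440,155)]),.008))
print("foot D",onz(D,sd(1,[(283,490),(420,568),(487,520)]),.008))
print("gun S",onz(S,sc(1,[(293,112),(428,45),(315,137),(460,75)]),.14))
print("gun D",onz(D,sd(1,[(335,348),(465,402),(308,365),(438,425)]),.14))
E
python3 m.py
```

```text
ball (array([ 0.5121, -0.4234,  0.1458]), np.float64(0.0025584483197636084))
roof S [[ 0.4846 -0.4839  0.07  ]
 [ 0.4647 -0.37    0.07  ]
 [ 0.6158 -0.4646  0.07  ]]
roof D [[ 0.4628 -0.3705  0.07  ]
 [ 0.4715 -0.4853  0.07  ]
 [ 0.6099 -0.4694  0.07  ]]
trans (array([0.6575, 0.3037, 0.1326]), np.float64(0.0005373613678143147)) [[0.655  0.3063 0.13  ]] [[0.6605 0.3094 0.13  ]]
sinktop S [[0.6052 0.3158 0.168 ]
 [0.693  0.3149 0.168 ]] D [[0.606  0.3143 0.168 ]
 [0.6986 0.2986 0.168 ]]
foot S [[ 0.4768 -0.1926  0.008 ]
 [ 0.5603 -0.165   0.008 ]
 [ 0.5058 -0.0076  0.008 ]
 [ 0.4385 -0.0308  0.008 ]]
foot D [[ 0.4215 -0.0369  0.008 ]
 [ 0.4676 -0.1947  0.008 ]
 [ 0.5514 -0.1749  0.008 ]]
gun S [[ 0.4957 -0.1736  0.14  ]
 [ 0.4605 -0.0441  0.14  ]
 [ 0.5342 -0.1707  0.14  ]
 [ 0.5131 -0.0408  0.14  ]]
gun D [[ 0.4828 -0.0378  0.14  ]
 [ 0.5288 -0.1707  0.14  ]
 [ 0.4495 -0.0489  0.14  ]
 [ 0.4922 -0.1853  0.14  ]]
```

Emit:
drive_tool(series=[0,0,-1.4,-10.7,-4.1,0,-1,0,0,-1.4,-10.7,-4.1,0,-1,0,0,-1.4,-10.7,-4.1,0,-1,0,0,-1.4,-10.7,-4.1,0,-1,0,0,-1.4,-10.7,-4.1,0,-1,0,0,-1.4,-10.7,-4.1,0,-1,0,0,-1.4,-10.7,-4.1,0,-1,0,0,-1.4,-10.7,-4.1,0,-1,0,0,-1.4,-10.7,-4.1,0,-1,0,0,-1.4,-10.7,-4.1,0,-1], grip_force=20)

```text
time: 0.98
ee_pos: [0.4749, -0.3903, 0.2445]
eef_rot: [0.663, 0.749, 0.0, -0.0]
ft_force: [1.0, -1.2, -0.2]
width: 0.0283
grip_force: 0.0
```

Emit:
drive_tool(series=[0,0,0,-0.93,-0.47,0,-1,0,0,0,-0.93,-0.47,0,-1,0,0,0,-0.93,-0.47,1,-1,0,0,0,-0.93,-0.47,2,-1,0,0,0,-0.93,-0.47,2.2,-1,0,0,0,-0.93,-0.47,2.2,-1])

```text
time: 1.48
ee_pos: [0.4606, -0.4264, 0.1536]
eef_rot: [0.663, 0.749, -0.0, -0.003]
ft_force: [0.8, 0.4, 0.5]
width: 0.0009
grip_force: 0.0
```

```bash
python3 - <<'E'
from h import *
s=telemetry.read_state();print(s["ee_pos"],R.from_quat(s["eef_rot"]).as_matrix().round(3),s["width"],s["ft_force"])
_,a=save("scene","s1.png");_,b=save("side","d1.png")
f=lambda im,x,y:cv2.resize(im[y:y+150,x:x+130,::-1],(390,450))
cv2.imwrite("pics/c1.png",np.hstack([f(a,20,140),f(b,285,200)]))
E
```

```text
[ 0.46060298 -0.42636189  0.15357103] [[-0.122  0.993 -0.005]
 [ 0.993  0.122  0.004]
 [ 0.005 -0.004 -1.   ]] 0.0009460194984246559 [0.77431834 0.35145348 0.46434868]
```

View pics/c1.png

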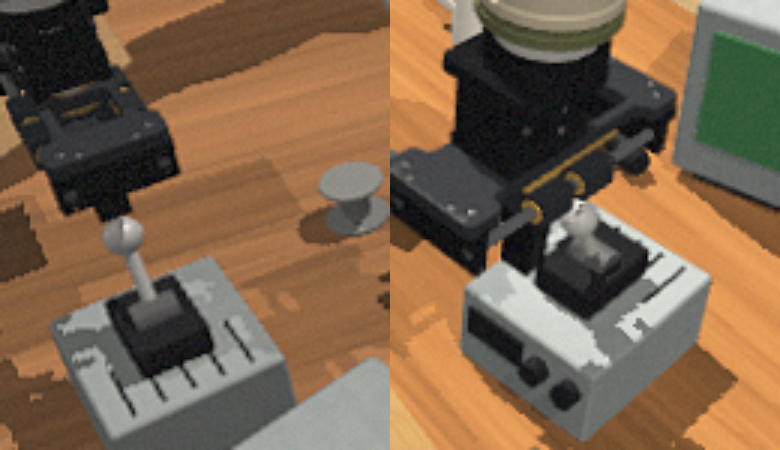

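Emit:
drive_tool(series=[0,0,0,0,0.4,0,-1,0,0,0,0,0.7,0,-1,0,0,0,0,1.0,0,-1,0,0,0,0,1.3,0,-1,0,0,0,0,1.6,0,-1,0,0,0,0,1.8,0,-1,0,0,0,0,1.9,0,-1,0,0,0,0,1.9,0,-1])

```text
time: 2.25
ee_pos: [0.5386, -0.4179, 0.1564]
eef_rot: [0.662, 0.749, 0.0, 0.0]
ft_force: [0.3, -1.1, -0.5]
width: 0.0007
grip_force: 0.0
```

Emit:
drive_tool(series=[0,0,0,0,0.1,0,-1,0,0,0,0,0.1,0,-1,0,0,0,0,0.1,0,-1])

```text
time: 2.5
ee_pos: [0.5413, -0.4182, 0.1566]
eef_rot: [0.663, 0.749, 0.0, 0.0]
ft_force: [-0.3, -1.0, -0.1]
width: 0.0007
grip_force: 0.0
```

Emit:
drive_tool(series=[0,0,0,0,0.1,0,-1,0,0,0,0,0.1,0,-1,0,0,0,0,0.1,0,-1])

```text
time: 2.75
ee_pos: [0.5441, -0.4183, 0.1566]
eef_rot: [0.663, 0.749, -0.001, -0.001]
ft_force: [-4.6, 0.6, 1.8]
width: 0.0006
grip_force: 2.6
```

```bash
python3 - <<'E'
from h import *
s=telemetry.read_state();print(s["ee_pos"],s["ft_force"],s["time"])
S,a=save("scene","s2.png");D,b=save("side","d2.png")
p=np.array([.5405,-.4195,.145]);u=np.array([.9925,.1219,0])
for n,c,im in(("S",S,a),("D",D,b)): print(n,proj(c,[p+u*.029,p-u*.029]))
f=lambda im,x,y:cv2.resize(im[y:y+150,x:x+130,::-1],(390,450))
cv2.imwrite("pics/c2.png",np.hstack([f(a,20,140),f(b,285,200)]))
E
```

```text
[ 0.54410016 -0.41827662  0.1565665 ] [-4.59838255  0.62197411  1.75332016] 2.75
S [[ 69.72094687 234.31880778]
 [ 60.81057149 218.95126175]]
D [[364.94085474 259.99922317]
 [346.86845349 272.50936084]]
```

View pics/c2.png

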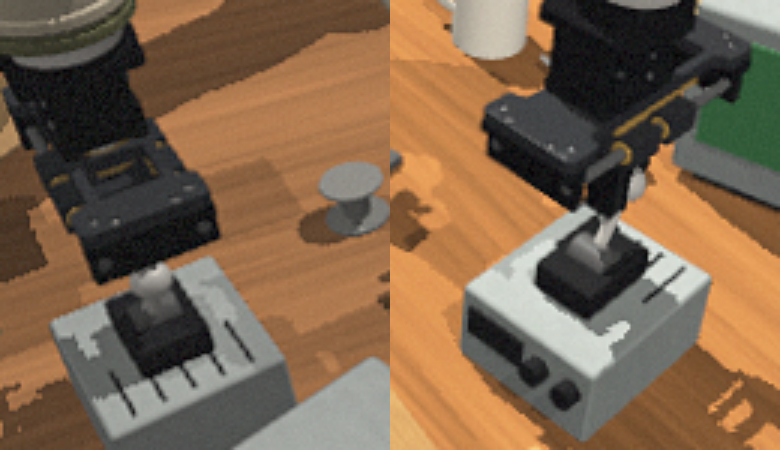

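Emit:
drive_tool(series=[0,0,0,0,-0.6,0,-1,0,0,0,0,-0.6,-1,-1,0,0,0,0,-0.6,-2,-1,0,0,-2.2,1,0,-3,0,0,0,-2.2,2,0.37,-3.6,1,0,0,-2.2,3,0.37,-3.6,1,0,0,-2.2,4.27,0.37,-3.6,1,0,0,-2.2,4.27,0.37,-3.6,1,0,0,-2.2,4.27,0.37,-3.6,1,0,0,-2.2,4.27,0.37,-3.6,1])

```text
time: 3.68
ee_pos: [0.5398, -0.2442, 0.3015]
eef_rot: [0.586, 0.81, 0.001, 0.001]
ft_force: [-0.9, -0.5, 0.3]
width: 0.0389
grip_force: 0.0
```

```bash
python3 - <<'E'
from h import *
s=telemetry.read_state();print(s["ee_pos"],s["eef_rot"],s["joint_vel"].round(3),s["time"])
c,a=save("wrist","w3.png");import pickle;pickle.dump(c,open("w3.pkl","wb"))
S,b=save("scene","s3.png")
f=lambda im:cv2.resize(im[:,:,::-1],(800,600))
cv2.imwrite("pics/c3.png",f(a))
E
```

```text
[ 0.53984959 -0.24419865  0.30151819] [5.86352051e-01 8.10055816e-01 5.60880608e-04 7.29974949e-04] [ 0.036  0.029  0.046 -0.015  0.011 -0.003  0.014] 3.6833
```

View pics/c3.png

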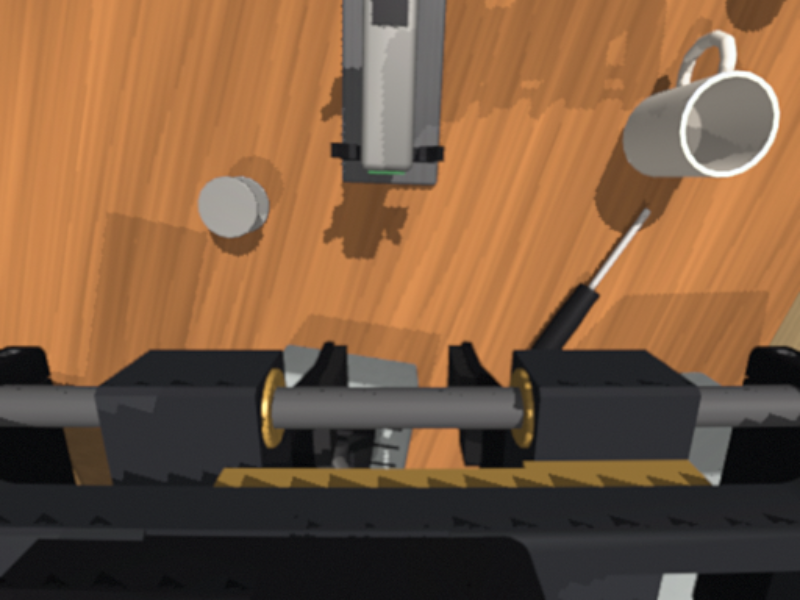

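```bash
python3 - <<'E'
from h import *
import pickle
np.set_printoptions(precision=4,suppress=True)
c=pickle.load(open("w3.pkl","rb"));k=1/1.5625
f=lambda p,z:onz(c,np.array(p,float)*k-.2,z)
b=f([(363,160),(364,25),(413,160),(415,25)],.14);print("barrel",b)
m0=(b[0]+b[2])/2;m1=(b[1]+b[3])/2;d=(m1-m0)[:2];print("yaw",np.degrees(np.arctan2(d[1],d[0])))
d/=np.linalg.norm(d)
s=f([(331,152),(443,152)],.126);print("saddle",s,s.mean(0)[:2]+.062*d)
e=f([(388,170)],.14);print("rear top",e,e[0,:2]+.075*d)
q=f([(343,183),(437,185)],.008);print("foot rear",q,q.mean(0)[:2]+.085*d)
E
```

```text
barrel [[ 0.4926 -0.1719  0.14  ]
 [ 0.4702 -0.0967  0.14  ]
 [ 0.5234 -0.1618  0.14  ]
 [ 0.4994 -0.0871  0.14  ]]
yaw 107.18435902852549
saddle [[ 0.4694 -0.1735  0.126 ]
 [ 0.5412 -0.15    0.126 ]] [ 0.487  -0.1025]
rear top [[ 0.5099 -0.1728  0.14  ]] [ 0.4877 -0.1011]
foot rear [[ 0.4702 -0.1964  0.008 ]
 [ 0.555  -0.1706  0.008 ]] [ 0.4875 -0.1023]
```

Emit:
drive_tool(series=[0,0,0.22,1,-0.14,0,1,0,0,0.22,2,-0.14,0,1,0,0,0.22,3,-0.14,1,1,0,0,0.22,3.54,-0.14,2,1,0,0,0.22,3.54,-0.14,2.5,1,0,0,0.22,3.54,-0.14,2.5,1,0,0,0.22,3.54,-0.14,2.5,1,0,0,0.22,3.54,-0.14,2.5,1])

```text
time: 4.45
ee_pos: [0.4913, -0.1154, 0.2025]
eef_rot: [0.597, 0.803, 0.0, 0.001]
ft_force: [0.3, -0.6, -0.5]
width: 0.0864
grip_force: 0.0
```

```bash
python3 - <<'E'
from h import *
s=telemetry.read_state();print(s["ee_pos"],R.from_quat(s["eef_rot"]).as_matrix().round(4),s["width"],s["time"])
E
```

```text
[ 0.49127074 -0.11541204  0.20252837] [[-2.882e-01  9.576e-01  2.100e-03]
 [ 9.576e-01  2.882e-01 -7.000e-04]
 [-1.300e-03  1.800e-03 -1.000e+00]] 0.08639926716529105 4.45
```

Emit:
drive_tool(series=[0,0,0,0.1,0,0.5,1,0,0,0,0.1,0,1,1,0,0,0,0.1,0,1.5,1,0,0,0,0.1,0,1.8,1,0,0,0,0.1,0,2,1,0,0,0,0.1,0,2,1,0,0,0,0.1,0,2,1])

```text
time: 5.03
ee_pos: [0.4901, -0.1104, 0.122]
eef_rot: [0.596, 0.803, 0.0, 0.001]
ft_force: [0.4, 0.2, 0.6]
width: 0.087
grip_force: 0.0
```

Emit:
drive_tool(series=[0,0,0,0,0,0,0,0,0,0,0,0,0,0,0,0,0,0,0,0,-1,0,0,0,0,0,0,-1,0,0,0,0,0,0,-1,0,0,0,0,0,0,-1,0,0,0,0,0,0,-1,0,0,0,0,0,0,-1,0,0,0,0,0,0,-1], grip_force=30)

```text
time: 5.78
ee_pos: [0.489, -0.1095, 0.1206]
eef_rot: [0.596, 0.803, 0.0, 0.0]
ft_force: [0.4, 1.2, -0.1]
width: 0.035
grip_force: 0.5
```

```bash
python3 - <<'E'
from h import *
s=telemetry.read_state();print(s["ee_pos"],R.from_quat(s["eef_rot"]).as_matrix().round(4),s["width"],s["time"],s["ft_force"],s["grip_force"])
E
```

```text
[ 0.4890293  -0.10946888  0.12055493] [[-2.908e-01  9.568e-01  1.000e-04]
 [ 9.568e-01  2.908e-01  0.000e+00]
 [-0.000e+00  2.000e-04 -1.000e+00]] 0.03496030192668612 5.7833 [ 0.42155783  1.22315201 -0.08924346] 0.46877662764472916
```

Emit:
drive_tool(series=[0,0,0,0,0,0,-1,0,0,0,0,0,0,-1,0,0,0,0,0,0,-1,0,0,0,0,0,0,-1])

```text
time: 6.12
ee_pos: [0.4891, -0.1095, 0.1206]
eef_rot: [0.596, 0.803, 0.0, 0.0]
ft_force: [0.1, 0.0, 0.1]
width: 0.0338
grip_force: 30.0
```

Emit:
drive_tool(series=[0,0,0,0,0,-0.2,-1,0,0,0,0,0,-0.5,-1,0,0,0,0,0,-1,-1,0,0,0,0,0,-1,-1])

```text
time: 6.45
ee_pos: [0.4904, -0.1098, 0.164]
eef_rot: [0.596, 0.803, 0.001, 0.002]
ft_force: [2.2, -0.4, -1.4]
width: 0.0335
grip_force: 30.0
```

```bash
python3 - <<'E'
from h import *
s=telemetry.read_state();print(s["ee_pos"],R.from_quat(s["eef_rot"]).as_matrix().round(4),s["width"],s["time"],s["ft_force"],s["torque"],s["grip_force"])
E
```

```text
[ 0.49044819 -0.10982256  0.1640478 ] [[-2.905e-01  9.569e-01  4.300e-03]
 [ 9.569e-01  2.905e-01 -7.000e-04]
 [-1.900e-03  4.000e-03 -1.000e+00]] 0.03354468576761997 6.45 [ 2.21095472 -0.43262665 -1.43162799] [ 0.02430029 -0.13803666  0.02060374] 29.976495425216854
```

Emit:
drive_tool(series=[0,0,0,0,0,-0.7,-1,0,0,0,0,0,-1.5,-1,0,0,0,0,0,-2.3,-1,0,0,0,0,0,-3,-1,0,0,0.5,0.5,0.5,-3.5,-1,0,0,1.2,1.1,1.1,-4,-1,0,0,1.9,1.7,1.7,-4.4,-1,0,0,2.6,2.3,2.3,-4.65,-1,0,0,3.3,2.9,2.9,-4.65,-1,0,0,4,3.5,3.5,-4.65,-1])

```text
time: 7.28
ee_pos: [0.5829, 0.0666, 0.3469]
eef_rot: [0.727, 0.686, 0.0, 0.0]
ft_force: [0.7, -0.2, -2.7]
width: 0.0337
grip_force: 30.0
```

```bash
python3 - <<'E'
from h import *
s=telemetry.read_state();M=R.from_quat(s["eef_rot"]).as_matrix();print(s["ee_pos"],s["width"],s["time"],s["ft_force"])
print(M.T@(np.array([.645,.19,.35])-s["ee_pos"])/.04,np.degrees(np.arctan2(M[1,0],M[0,0])))
E
```

```text
[0.582894   0.06655078 0.34692931] 0.033719355804727784 7.2833 [ 0.66604658 -0.17405007 -2.68617606]
[ 3.1704171   1.37268936 -0.07492263] 86.70362770168747
```

Emit:
drive_tool(series=[0,0,0,0.7,0.3,0,-1,0,0,0,1.4,0.6,0,-1,0,0,0,2.1,0.9,0,-1,0,0,0,2.7,1.2,0,-1,0,0,0,3,1.3,0,-1,0,0,0,3.1,1.35,0,-1,0,0,0,3.1,1.35,0,-1,0,0,0,3.1,1.35,0,-1])

```text
time: 7.95
ee_pos: [0.6428, 0.1846, 0.3465]
eef_rot: [0.726, 0.687, -0.0, 0.0]
ft_force: [0.8, -0.2, -1.9]
width: 0.0337
grip_force: 30.0
```

```bash
python3 - <<'E'
from h import *
import pickle
s=telemetry.read_state();M=R.from_quat(s["eef_rot"]).as_matrix();print(s["ee_pos"],M.round(4),s["time"])
c,a=save("wrist","w4.png");pickle.dump(c,open("w4.pkl","wb"))
cv2.imwrite("pics/c4.png",cv2.resize(a[:,:,::-1],(800,600),interpolation=cv2.INTER_CUBIC))
E
```

```text
[0.64283467 0.18458242 0.34646109] [[ 5.530e-02  9.985e-01 -1.000e-04]
 [ 9.985e-01 -5.530e-02 -1.000e-03]
 [-1.000e-03 -1.000e-04 -1.000e+00]] 7.95
```

View pics/c4.png

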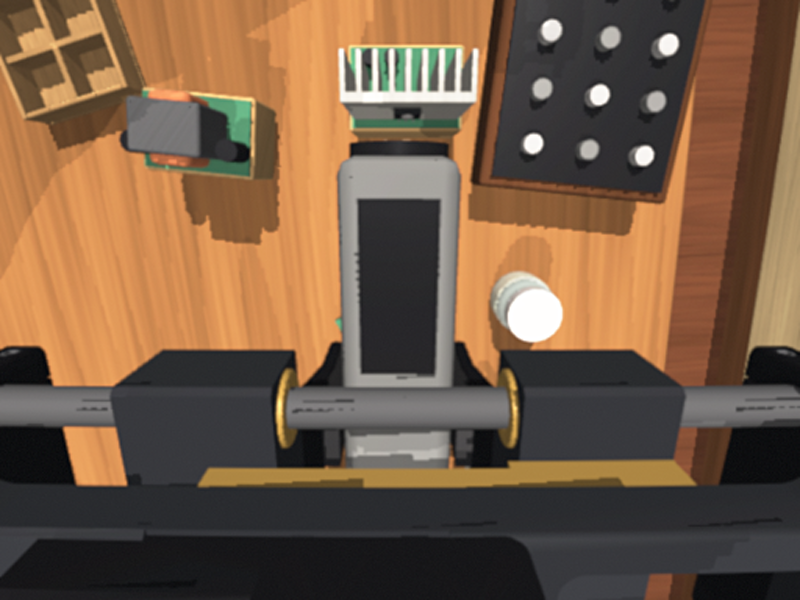

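```bash
python3 - <<'E'
from h import *
import pickle
np.set_printoptions(precision=4,suppress=True)
c=pickle.load(open("w4.pkl","rb"));k=1/1.5625
f=lambda p,z:onz(c,np.array(p,float)*k-.2,z)
e=f([(341,104),(475,102)],.168);print("edge",e,e.mean(0));d=e[1]-e[0];print("yaw",np.degrees(np.arctan2(d[1],d[0]))+90,np.linalg.norm(d))
p=f([(340,130),(468,129),(350,138),(462,132)],.07);print(p)
t=f([(407,113)],.13);print("trans",t)
# gun in tool
T=np.array([.64283,.18458,.34646]);M=np.array([[.0553,.9985,0],[.9985,-.0553,0],[0,0,-1]])
z0=.34646-.0006
for p,z in(((399,142),z0+.015),((341,250),z0+.02),((458,250),z0+.02),((344,180),z0+.02),((458,180),z0+.02),((399,156),z0+.02)):
  print(p,(M.T@(f([p],z)[0]-T)).round(4))
E
```

```text
edge [[0.6116 0.306  0.168 ]
 [0.7004 0.3023 0.168 ]] [0.656  0.3041 0.168 ]
yaw 87.58071851571378 0.08888715380046823
[[0.598  0.2996 0.07  ]
 [0.7105 0.2941 0.07  ]
 [0.6062 0.2924 0.07  ]
 [0.7051 0.2919 0.07  ]]
trans [[0.656  0.3027 0.13  ]]
(399, 142) [ 0.0821  0.0001 -0.0144]
(341, 250) [ 0.0539 -0.0156 -0.0194]
(458, 250) [ 0.0539  0.0162 -0.0194]
(344, 180) [ 0.0724 -0.0142 -0.0194]
(458, 180) [ 0.0723  0.0155 -0.0194]
(399, 156) [ 0.0783  0.0001 -0.0194]
```

```bash
python3 - <<'E'
from h import *
import pickle
np.set_printoptions(precision=4,suppress=True)
c=pickle.load(open("w4.pkl","rb"))
g=cv2.imread("pics/w4.png",0).astype(float)
print(g[60:80,262].astype(int))
pts=[]
for u in range(222,302):
    col=g[60:76,u];dd=np.diff(col);i=int(np.argmin(dd));
    if 1<=i<=13:
        a=dd[i-1:i+2];pts.append((u,60+i+.5+(a@[-1,0,1])/a.sum()))
pts=np.array(pts)
m=np.median(pts[:,1]);pts=pts[abs(pts[:,1]-m)<1.5]
P=onz(c,pts,.168);k=np.polyfit(P[:,0],P[:,1],1);print(len(pts),pts[::10,1],np.degrees(np.arctan(k[0]))+90,np.polyval(k,.656),np.std(P[:,1]-np.polyval(k,P[:,0])))
b=(g>110)&(cv2.imread("pics/w4.png").max(2)<260);print(g[58,210:312].astype(int))
E
```

```text
[248 248 249 249 241 172 102  88  73  46  30  27  43  84 110  98  85  90
  94  93]
80 [65.151  65.2925 65.3253 64.8586 65.1405 65.1376 64.8931 65.1623] 86.87845316724682 0.30473793282616407 0.00015471695502081273
[165 162 160 158 159 161 171 211 245 246 231 178 159 163 164 163 164 184
 228 246 242 209 171 166 169 175 189 207 230 247 248 235 191 177 187 193
 197 196 205 229 244 243 227 196 191 195 193 185 177 206 238 247 239 216
 196 191 178 165 161 177 227 246 245 227 191 172 166 167 168 171 202 237
 245 233 192 161 159 161 161 159 172 222 244 245 219 168 156 159 161 159
 156 180 232 244 235 195 169 162 110  50  31  35]
```

Emit:
drive_tool(series=[0,0,0,-0.6,0.1,0.2,-1,0,0,0,-1.13,0.17,0.8,-1,0,0,0,-1.13,0.17,1.5,-1,0,0,0,-1.13,0.17,2.3,-1,0,0,0,-1.13,0.17,3.1,-1,0,0,0,-1.13,0.17,3.9,-1,0,0,0,-1.13,0.17,4.6,-1,0,0,0,-1.13,0.17,5.1,-1,0,0,0,-1.13,0.17,5.4,-1,0,0,0,-1.13,0.17,5.4,-1])

```text
time: 8.83
ee_pos: [0.6459, 0.1387, 0.1282]
eef_rot: [0.726, 0.687, -0.002, -0.001]
ft_force: [-1.1, -0.1, -1.8]
width: 0.0336
grip_force: 30.0
```

```bash
python3 - <<'E'
from h import *
s=telemetry.read_state();M=R.from_quat(s["eef_rot"]).as_matrix();print(s["ee_pos"],M.round(4),s["time"],s["width"],s["ft_force"],s["torque"])
S,a=save("scene","s5.png");D,b=save("side","d5.png")
T=s["ee_pos"];n=M[:,0]
for c in(S,D): print(proj(c,[T+n*.083,T-n*.067,[.656,.302,.13]]))
f=lambda im,x,y:cv2.resize(im[y:y+150,x:x+130,::-1],(390,450),interpolation=cv2.INTER_CUBIC)
cv2.imwrite("pics/c5.png",np.hstack([f(a,290,110),f(b,190,100)]))
E
```

```text
[0.6458652  0.1387006  0.12823257] [[ 0.0556  0.9984 -0.0035]
 [ 0.9985 -0.0556 -0.0015]
 [-0.0017 -0.0034 -1.    ]] 8.8333 0.03363868322413036 [-1.07175051 -0.08037023 -1.8363249 ] [-0.02378267  0.01853875  0.05186715]
[[354.23098866 171.33779513]
 [299.60252451 187.69238194]
 [381.92689542 162.66771096]]
[[243.10889707 149.46503349]
 [265.99724715 167.56806937]
 [232.58240995 140.3526803 ]]
```

View pics/c5.png

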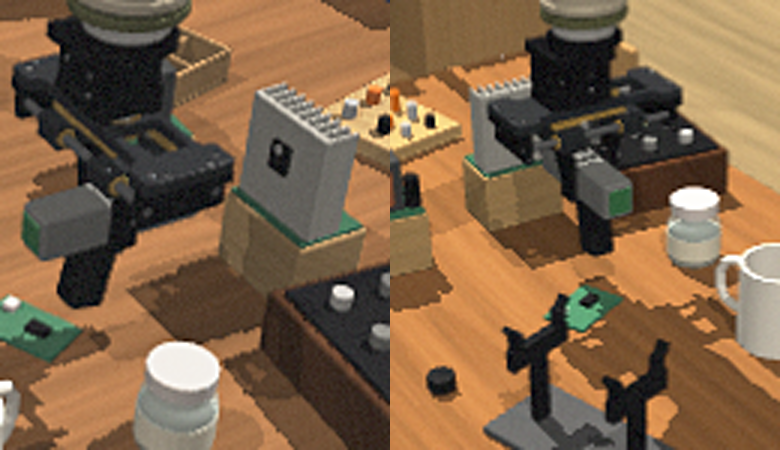

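Emit:
drive_tool(series=[0,0,0,0.02,0.03,0,-1,0,0,0,0.02,0.03,0,-1,0,0,0,0.02,0.03,0,-1,0,0,0,0.02,0.03,0,-1,0,0,0,0.02,0.03,0,-1])

```text
time: 9.35
ee_pos: [0.6486, 0.1413, 0.131]
eef_rot: [0.726, 0.688, 0.0, 0.0]
ft_force: [0.3, -0.8, -2.6]
width: 0.0344
grip_force: 30.0
```

```bash
python3 - <<'E'
from h import *
s=telemetry.read_state();M=R.from_quat(s["eef_rot"]).as_matrix();print(s["ee_pos"],M.round(4),s["time"],s["joint_vel"].round(4))
E
```

```text
[0.64860551 0.1413411  0.13103161] [[ 5.410e-02  9.985e-01  6.000e-04]
 [ 9.985e-01 -5.410e-02  1.000e-04]
 [ 2.000e-04  6.000e-04 -1.000e+00]] 9.35 [-0.0014  0.005   0.0003  0.0039  0.0013 -0.0009  0.0002]
```

Emit:
drive_tool(series=[0,0,0,0,0,0,-1,0,0,0,0,0,0,-1,0,0,0,0,0,0,-1,0,0,0,0,0,0,-1,0,0,0,0,0,0,-1,0,0,0,0,0,0,-1,0,0,0,0,0,0,-1,0,0,0,0,0,0,-1,0,0,0,0,0,0,-1,0,0,0,0,0,0,-1])

```text
time: 10.18
ee_pos: [0.6485, 0.1413, 0.1306]
eef_rot: [0.726, 0.688, 0.0, 0.0]
ft_force: [0.6, 0.6, -2.0]
width: 0.0337
grip_force: 30.0
```

Emit:
drive_tool(series=[0,0,0,0,0,0,-1,0,0,0,0,0,0,-1,0,0,0,0,0,0,-1,0,0,0,0,0,0,-1,0,0,0,0,0,0,-1,0,0,0,0,0,0,-1,0,0,0,0,0,0,-1,0,0,0,0,0,0,-1,0,0,0,0,0,0,-1,0,0,0,0,0,0,-1])

```text
time: 11.02
ee_pos: [0.6485, 0.1413, 0.1306]
eef_rot: [0.726, 0.688, 0.0, 0.0]
ft_force: [0.7, -0.2, -2.9]
width: 0.0337
grip_force: 30.0
```

Emit:
drive_tool(series=[0,0,0,0,0,0,-1,0,0,0,0,0,0,-1,0,0,0,0,0,0,-1,0,0,0,0,0,0,-1,0,0,0,0,0,0,-1,0,0,0,0,0,0,-1,0,0,0,0,0,0,-1,0,0,0,0,0,0,-1,0,0,0,0,0,0,-1,0,0,0,0,0,0,-1])

```text
time: 11.85
ee_pos: [0.6484, 0.1413, 0.1306]
eef_rot: [0.726, 0.688, 0.0, 0.0]
ft_force: [0.1, -0.5, -3.0]
width: 0.0337
grip_force: 30.0
```

Emit:
drive_tool(series=[0,0,0,0,0,0,-1,0,0,0,0,0,0,-1,0,0,0,0,0,0,-1,0,0,0,0,0,0,-1])

```text
time: 12.18
ee_pos: [0.6485, 0.1413, 0.1306]
eef_rot: [0.726, 0.688, 0.0, 0.0]
ft_force: [0.1, 0.2, -1.8]
width: 0.0342
grip_force: 30.0
```

Emit:
drive_tool(series=[0,0,0,-0.3,0,-0.5,-1,0,0,0,-0.3,0,-1.2,-1,0,0,0,-0.5,0,-2,-1,0,0,0,-0.5,0,-2.8,-1,0,0,0,-0.5,0,-3.5,-1,0,0,-0.5,-1,-0.5,-4,-1,0,0,-1.2,-1.6,-1,-4,-1,0,0,-1.9,-2.2,-1.5,-4,-1,0,0,-2.6,-2.8,-2,-4,-1,0,0,-3.3,-3.4,-2.5,-4,-1])

```text
time: 13.02
ee_pos: [0.5401, 0.0099, 0.2907]
eef_rot: [0.619, 0.786, 0.0, 0.0]
ft_force: [-0.4, 0.5, -1.5]
width: 0.0342
grip_force: 30.0
```

```bash
cat > g.py <<'E'
from h import *
import sys
np.set_printoptions(precision=4,suppress=True)
t=np.array([float(v) for v in sys.argv[1:4]]);y=float(sys.argv[4])
s=telemetry.read_state();M=R.from_quat(s["eef_rot"]).as_matrix();yaw=np.degrees(np.arctan2(M[1,0],M[0,0]))
print(s["ee_pos"],M[2],s["time"],"yaw",yaw,"turn",(yaw-y)/5,"shift",M.T@(t-s["ee_pos"])/.04,s["ft_force"],s["width"])
E
python3 g.py .4891 -.1095 .29 106.9
```

```text
[0.5401 0.0099 0.2907] [-0.0001  0.0005 -1.    ] 13.0167 yaw 103.57864451422789 turn -0.6642710971544232 shift [-2.6037 -1.9394  0.0169] [-0.366   0.5284 -1.4625] 0.034218541074439716
```

Emit:
drive_tool(series=[0,0,-0.4,-0.6,-0.4,0,-1,0,0,-0.6,-1.2,-0.8,0,-1,0,0,-0.6,-1.8,-1.2,0,-1,0,0,-0.6,-2.3,-1.6,0,-1,0,0,-0.6,-2.5,-1.8,0,-1,0,0,-0.6,-2.5,-1.8,0,-1,0,0,-0.6,-2.5,-1.8,0,-1,0,0,-0.6,-2.5,-1.8,0,-1,0,0,-0.6,-2.5,-1.8,0,-1])

```text
time: 13.77
ee_pos: [0.4949, -0.1016, 0.2905]
eef_rot: [0.598, 0.801, 0.0, -0.0]
ft_force: [0.0, -0.0, -2.3]
width: 0.0338
grip_force: 30.0
```

```bash
python3 g.py .4891 -.1095 .29 106.9
```

```text
[ 0.4949 -0.1016  0.2905] [ 0.0004  0.0003 -1.    ] 13.7667 yaw 106.5291343482157 turn -0.07417313035685993 shift [-0.1485 -0.1947  0.0129] [ 0.0169 -0.0249 -2.2814] 0.03381939895340001
```

Emit:
drive_tool(series=[0,0,-0.08,-0.14,-0.19,0,-1,0,0,-0.08,-0.14,-0.19,0,-1,0,0,-0.08,-0.14,-0.19,0.6,-1,0,0,-0.08,-0.14,-0.19,1.3,-1,0,0,-0.08,-0.14,-0.19,2,-1,0,0,-0.08,-0.14,-0.19,2.6,-1,0,0,-0.08,-0.14,-0.19,3,-1,0,0,-0.08,-0.14,-0.19,3.2,-1,0,0,-0.08,-0.14,-0.19,3.2,-1,0,0,-0.08,-0.14,-0.19,3.2,-1])

```text
time: 14.6
ee_pos: [0.489, -0.1107, 0.1632]
eef_rot: [0.596, 0.803, 0.0, 0.0]
ft_force: [0.5, 0.2, -1.6]
width: 0.0338
grip_force: 30.0
```

```bash
python3 g.py .4891 -.1095 .1206 106.9
```

```text
[ 0.489  -0.1107  0.1632] [-0.0001  0.0004 -1.    ] 14.6 yaw 106.80114212072992 turn -0.01977157585401699 shift [0.0268 0.0111 1.0644] [ 0.468   0.2386 -1.5591] 0.033798462072363464
```

Emit:
drive_tool(series=[0,0,0,0.03,0.01,0.2,-1,0,0,0,0.03,0.01,0.4,-1,0,0,0,0.03,0.01,0.6,-1,0,0,0,0.03,0.01,0.8,-1,0,0,0,0.03,0.01,0.92,-1,0,0,0,0.03,0.01,1,-1,0,0,0,0.03,0.01,1.05,-1,0,0,0,0.03,0.01,1.05,-1,0,0,0,0.03,0.01,1.05,-1])

```text
time: 15.35
ee_pos: [0.4889, -0.1094, 0.1207]
eef_rot: [0.596, 0.803, 0.0, 0.0]
ft_force: [0.4, -0.9, -2.7]
width: 0.0335
grip_force: 30.0
```

```bash
python3 g.py .4891 -.1095 .1206 106.9
```

```text
[ 0.4889 -0.1094  0.1207] [-0.0002  0.0005 -1.    ] 15.35 yaw 106.80009765850446 turn -0.019980468299110044 shift [-0.0043  0.0034  0.0028] [ 0.4301 -0.9038 -2.6548] 0.033472931307324844
```

Emit:
drive_tool(series=[0,0,0,0,0,0.02,-1,0,0,0,0,0,0.03,-1,0,0,0,0,0,0.03,-1,0,0,0,0,0,0.03,-1])

```text
time: 15.68
ee_pos: [0.489, -0.1094, 0.1205]
eef_rot: [0.596, 0.803, 0.0, 0.0]
ft_force: [-4.8, 1.2, 10.3]
width: 0.0341
grip_force: 30.0
```

Emit:
drive_tool(series=[0,0,0,0,0,-0.01,-1,0,0,0,0,0,-0.01,-0.25,0,0,0,0,0,-0.01,-0.2,0,0,0,0,0,-0.01,-0.1,0,0,0,0,0,-0.01,0,0,0,0,0,0,-0.01,0.3,0,0,0,0,0,-0.01,0.6,0,0,0,0,0,-0.01,1,0,0,0,0,0,-0.01,1,0,0,0,0,0,-0.01,1])

```text
time: 16.52
ee_pos: [0.4887, -0.1093, 0.1197]
eef_rot: [0.596, 0.803, 0.0, 0.0]
ft_force: [-1.0, -0.0, -0.2]
width: 0.0692
grip_force: 0.0
```

Emit:
drive_tool(series=[0,0,0,0,0,0,1,0,0,0,0,0,-0.3,1,0,0,0,0,0,-0.8,1,0,0,0,0,0,-1.5,1,0,0,0,0,0,-2.3,1,0,0,0,0,0,-3.1,1,0,0,0,0,0,-3.7,1,0,0,0,-0.8,0,-4,1,0,0,0,-1.6,0,-4,1,0,0,0,-1.6,0,-4,1])

```text
time: 17.35
ee_pos: [0.5076, -0.1768, 0.2805]
eef_rot: [0.599, 0.801, -0.001, 0.002]
ft_force: [-0.3, -0.6, -0.7]
width: 0.087
grip_force: 0.0
```

```bash
python3 - <<'E'
from h import *
S,a=save("scene","s6.png");D,b=save("side","d6.png");
a0=cv2.imread("pics/scene0.png")[:,:,::-1];b0=cv2.imread("pics/side0.png")[:,:,::-1]
f=lambda im,x,y:cv2.resize(im[y:y+90,x:x+120,::-1],(400,300),interpolation=cv2.INTER_CUBIC)
cv2.imwrite("pics/c6.png",np.vstack([np.hstack([f(a0,155,150),f(a,155,150)]),np.hstack([f(b0,200,185),f(b,200,185)])]))
E
python3 g.py .6196 -.41 .30 97
```

```text
[ 0.5071 -0.1716  0.2795] [ 0.0002 -0.0004 -1.    ] 17.45 yaw 106.67388338284749 turn 1.9347766765694985 shift [-6.5155  0.9847 -0.515 ] [-1.05    0.8386 -0.0269] 0.08732224699941629
```

View pics/c6.png

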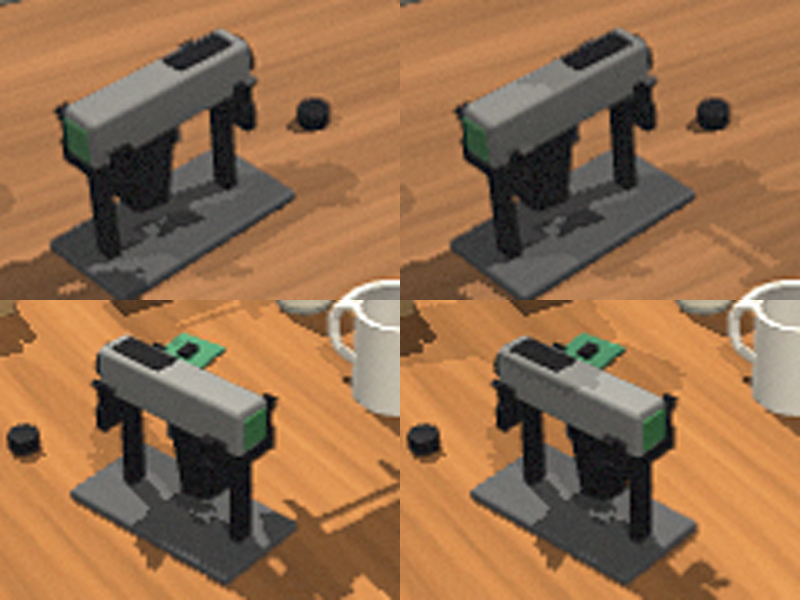

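```bash
python3 - <<'E'
from h import *
np.set_printoptions(precision=3,suppress=True)
D=get_calibration("side");S=get_calibration("scene")
print("scope base D",onz(D,[(381,257),(480,287)],0))
p=onz(D,[(381,257)],0)[0]
for z in(.1,.15,.2): print(z,proj(D,[[p[0],p[1],z]]),onz(S,[(146,262),(10,350)],z))
E
```

```text
scope base D [[ 0.749 -0.319  0.   ]
 [ 0.869 -0.548  0.   ]]
0.1 [[386.571 226.417]] [[ 0.669 -0.301  0.1  ]
 [ 0.752 -0.552  0.1  ]]
0.15 [[389.476 209.9  ]] [[ 0.721 -0.31   0.15 ]
 [ 0.798 -0.541  0.15 ]]
0.2 [[392.456 192.514]] [[ 0.773 -0.318  0.2  ]
 [ 0.843 -0.53   0.2  ]]
```

Emit:
drive_tool(series=[0,0,0.5,-0.8,0.1,0,-1,0,0,1,-1.7,0.3,0,-1,0,0,1.5,-2.6,0.4,0,-1,0,0,1.9,-3.5,0.6,0,-1,0,0,1.9,-4.4,0.7,0,-1,0,0,1.9,-5.3,0.9,0,-1,0,0,1.9,-6.1,0.95,0,-1,0,0,1.9,-6.4,0.95,0,-1,0,0,1.9,-6.4,0.95,0,-1,0,0,1.9,-6.4,0.95,0,-1])

```text
time: 18.28
ee_pos: [0.6178, -0.4039, 0.2787]
eef_rot: [0.661, 0.751, 0.0, -0.001]
ft_force: [0.0, -0.6, 0.9]
width: 0.0283
grip_force: 0.0
```

```bash
python3 g.py .615 -.4104 .157 97
```

```text
[ 0.6178 -0.4039  0.2787] [ 0.0016 -0.0007 -1.    ] 18.2833 yaw 97.31384536553387 turn 0.06276907310677302 shift [-0.1564 -0.0887  3.0418] [ 0.0468 -0.5978  0.9171] 0.02834448896655938
```

Emit:
drive_tool(series=[0,0,0,-0.12,-0.07,0,-1,0,0,0,-0.12,-0.07,0,-1,0,0,0,-0.12,-0.07,0.5,-1,0,0,0,-0.12,-0.07,1.2,-1,0,0,0,-0.12,-0.07,1.9,-1,0,0,0,-0.12,-0.07,2.5,-1,0,0,0,-0.12,-0.07,3,-1,0,0,0,-0.12,-0.07,3.03,-1,0,0,0,-0.12,-0.07,3.03,-1])

```text
time: 19.03
ee_pos: [0.6151, -0.4088, 0.1583]
eef_rot: [0.66, 0.751, 0.0, -0.001]
ft_force: [0.2, 0.4, 0.6]
width: 0.0006
grip_force: 0.0
```

```bash
python3 g.py .5365 -.420 .157 97
```

```text
[ 0.6151 -0.4088  0.1583] [ 0.0013 -0.001  -1.    ] 19.0333 yaw 97.34245895310714 turn 0.0684917906214281 shift [-0.0274 -1.9843  0.0346] [0.2391 0.4432 0.6003] 0.0006278154388706582
```

Emit:
drive_tool(series=[0,0,0,0,-0.4,0,-1,0,0,0,0,-0.7,0,-1,0,0,0,0,-1,0,-1,0,0,0,0,-1.3,0,-1,0,0,0,0,-1.6,0,-1,0,0,0,0,-1.8,0,-1,0,0,0,0,-1.9,0,-1,0,0,0,0,-1.95,0,-1,0,0,0,0,-1.95,0,-1,0,0,0,0,-1.95,0,-1])

```text
time: 19.87
ee_pos: [0.5384, -0.4195, 0.1587]
eef_rot: [0.661, 0.751, 0.0, -0.0]
ft_force: [-0.1, -0.2, 0.1]
width: 0.0005
grip_force: 0.0
```

Emit:
drive_tool(series=[0,0,0,0,-0.05,0,-1,0,0,0,0,-0.05,0,-1,0,0,0,0,-0.05,0,-1])

```text
time: 20.12
ee_pos: [0.5362, -0.4196, 0.1582]
eef_rot: [0.661, 0.751, 0.0, -0.0]
ft_force: [0.4, -0.0, 0.1]
width: 0.0007
grip_force: 0.3
```

Push on in small steps until the stop shows in the force.

Emit:
drive_tool(series=[0,0,0,0,-0.06,0,-1,0,0,0,0,-0.06,0,-1,0,0,0,0,-0.06,0,-1])

```text
time: 20.37
ee_pos: [0.5335, -0.4203, 0.1585]
eef_rot: [0.661, 0.751, -0.0, -0.0]
ft_force: [-0.6, 1.3, 0.4]
width: 0.0003
grip_force: 0.1
```

Emit:
drive_tool(series=[0,0,0,0,-0.06,0,-1,0,0,0,0,-0.06,0,-1,0,0,0,0,-0.06,0,-1])

```text
time: 20.62
ee_pos: [0.531, -0.4207, 0.1586]
eef_rot: [0.661, 0.751, -0.0, -0.0]
ft_force: [0.1, -0.3, -0.8]
width: 0.0002
grip_force: 0.0
```

```bash
python3 - <<'E'
from h import *
S,a=save("scene","s7.png")
a0=cv2.imread("pics/scene0.png")[:,:,::-1]
def blob(im):
    g=im[205:245,45:90].astype(int);m=((g.min(2)>120)&(g.max(2)-g.min(2)<25)).astype(np.uint8)
    n,l,st,ce=cv2.connectedComponentsWithStats(m)
    return [(st[i].tolist(),(ce[i]+[45,205]).round(1).tolist()) for i in range(1,n) if st[i][4]>15]
for f in("scene0","s2"):print(f,blob(cv2.imread(f"pics/{f}.png")[:,:,::-1]))
print(blob(a))
d=abs(a.astype(int)-a0).max(2)[208:245,50:85]
print(np.argwhere(d>60).shape)
c=get_calibration("scene");p=np.array([.5405,-.4195,.145]);u=np.array([.9925,.1219,0])
s=telemetry.read_state()["ee_pos"];print(proj(c,[s,s+[0,0,-.022]]))
E
```

```text
scene0 [([9, 7, 14, 10, 96], [60.4, 216.5]), ([18, 19, 9, 17, 71], [66.8, 232.2]), ([0, 35, 11, 5, 36], [50.6, 242.6])]
s2 [([19, 21, 26, 19, 207], [80.6, 233.3]), ([0, 35, 10, 5, 33], [50.4, 242.7])]
[([32, 21, 13, 19, 141], [85.2, 234.0]), ([22, 26, 5, 10, 27], [68.5, 235.9]), ([0, 35, 10, 5, 33], [50.4, 242.7])]
(540, 2)
[[ 61.87201663 218.77636564]
 [ 64.76003591 227.14293112]]
```

```bash
python3 - <<'E'
from h import *
D,a=save("side","d7.png")
for f in("side0","d1","d2","d7"):
    g=cv2.imread(f"pics/{f}.png")[250:290,330:385].astype(int);m=((g.min(2)>140)&(g.max(2)-g.min(2)<25)).astype(np.uint8)
    n,l,st,ce=cv2.connectedComponentsWithStats(m)
    print(f,[(st[i].tolist(),(ce[i]+[330,250]).round(1).tolist()) for i in range(1,n) if st[i][4]>12])
p=np.array([.5405,-.4195,.092]);u=np.array([.9925,.1219,0])
for th in(0,.15,.3,.5,1): print(th,proj(D,[p+.06*(np.sin(th-.5)*u+np.array([0,0,np.cos(th-.5)]))]))
E
```

```text
side0 [([12, 16, 12, 11, 90], [347.8, 270.8]), ([39, 29, 16, 11, 84], [375.6, 285.2])]
d1 [([13, 16, 42, 24, 207], [362.3, 277.8]), ([7, 23, 7, 11, 36], [339.9, 277.9])]
d2 [([35, 8, 5, 8, 30], [366.8, 261.2]), ([0, 19, 23, 21, 162], [339.0, 278.4]), ([23, 21, 32, 19, 144], [368.8, 281.7])]
d7 [([0, 18, 23, 22, 173], [340.2, 278.1]), ([27, 23, 28, 17, 118], [371.9, 282.6])]
0 [[346.92722637 272.58497775]]
0.15 [[349.76034551 269.38780674]]
0.3 [[352.65291338 266.57834794]]
0.5 [[356.47385216 263.55050778]]
1 [[364.85045918 260.17423321]]
```

```bash
python3 - <<'E'
import cv2
for f in("d2","d7","side0"):
    g=cv2.imread(f"pics/{f}.png",0)[256:286,336:372]
    print(f);print("\n".join("".join(" .:-=+*#%@"[int(v)*10//256] for v in r) for r in g))
E
```

```text
d2
     ........ .:-----:.   ... -== :*
      ....... :----:.      .  ===---
       . .    :---:.      .  :=**+--
          .  .:-:.    .  .   +#**+--
      .  .   .::.        .   +#***=-
      .     .:-     .     . :#****==
      :..    ::          .. :#***++*
  .   .::.   --          .. -****+**
.     .::.   --         ... =**+++**
*+      .   .-:          .  =++++++*
#**.        ...         ..  +++++*++
****=       :-.      .  ... +++****+
+****+.    .-+=.        .. .********
+++++*+=   -*##+:.      .. -********
++++*++*+:-*####*=.     .==*********
+++++++*########*+::.  .=***********
+++++**########+: -+-..=*+**********
++++*#########+:..:+=-=**#**********
++**########*-.....+++***%##********
+*#########+:......#****-*%%##******
*#########+:......-#***+ =%%%%#*****
########*-..:--:..*#***-.-*#%%%%#***
#######+:.:-===-:=##**+...:=#%%%%%**
#####*+:..-+++===*##**-.....-+%%%%%#
#%%%+:...-=++++==*#**+.......:==+%%%
%%%#=...:-==++++=+***-..........-#%%
%%%#=...:--===+++++++-:..........-+%
%%#=:..:-----==+++----::......... .#
%*-....::-----===++:::::::.... . . +
*-..:....:------==+:::::
[... 1541 characters left out ...]
-----=#@@@@@@#*********+++*++*++++
------=%@@@@@@@%#++*******+++****+*+
------*%@@@@@@%%#+=++******++**++*++
-----=#%%%@@%%%%#+===+*******+****+*
-----=*#%%%%%%###*====+++*******+***
-----=**###%%##**+-=====++******+***
-----=+****##****+-:-=====++********
----===+++******++:..-=====++*******
--======+++++**++=:...:---===++****+
-=========++++++=:.......:=====+****
========-==++++=-........:-======+**
=======-.:-=====-:.........:-====**+
======-. .-====+=-:.........:-===*%#
--==-. ..:-=====+=-:..........::=#%%
----. ...-----=+++==-:..........-#%%
---:....::----=+++===-:..........-+#
---:...::::---==++++===-:..........*
-:......::::---=+=-++===-:........ =
::.......::--------+++=:::........ #
```

Emit:
drive_tool(series=[0,0,0,0,-0.06,0,-1,0,0,0,0,-0.06,0,-1,0,0,0,0,-0.06,0,-1])

```text
time: 20.97
ee_pos: [0.5301, -0.4206, 0.1587]
eef_rot: [0.66, 0.751, 0.001, 0.001]
ft_force: [5.0, -0.9, -2.7]
width: 0.0008
grip_force: 2.7
```

Emit:
drive_tool(series=[0,0,0,0,0.5,0,-1,0,0,0,0,0.9,0,-1,0,0,0,0,0.9,-0.8,-1,0,0,0,0,0.9,-1.6,-1,0,0,0,0,0.9,-2.4,-1,0,0,0,0,0.9,-3,-1,0,0,0,0,0.9,-3,-1,0,0,0,0,0.9,-3,-1])

```text
time: 21.63
ee_pos: [0.5649, -0.4169, 0.2803]
eef_rot: [0.661, 0.751, 0.0, 0.002]
ft_force: [0.3, -0.3, -0.4]
width: 0.0006
grip_force: 0.0
```

```bash
python3 - <<'E'
from h import *
save("side","d8.png");save("scene","s8.png")
for f in("side0","d8"):
    g=cv2.imread(f"pics/{f}.png",0)[262:284,336:360]
    print(f);print("\n".join("".join(" .:-=+*#%@"[int(v)*10//256] for v in r) for r in g))
E
```

```text
side0
---------=*********+++**
-----------+***+******+*
------------=**********+
----------::=**********+
--------=*%@@%#****+****
-------=#@@@@@@#********
------=%@@@@@@@%#++*****
------*%@@@@@@%%#+=++***
-----=#%%%@@%%%%#+===+**
-----=*#%%%%%%###*====++
-----=**###%%##**+-=====
-----=+****##****+-:-===
----===+++******++:..-==
--======+++++**++=:...:-
-=========++++++=:......
========-==++++=-.......
=======-.:-=====-:......
======-. .-====+=-:.....
--==-. ..:-=====+=-:....
----. ...-----=+++==-:..
---:....::----=+++===-:.
---:...::::---==++++===-
d8
************************
************************
************************
************************
+********+**************
*********#####%##*******
*******%@@@@@@%%%#******
******%@@@@@@@%%%%##****
*****#%@@@@@@@%%%%%%##**
*****#%@@@@@@%%#*++%%%#*
***+*#%%%@@@%%##+:-#%%%#
*****##%%%%%%##**-:+#%%%
***#***#######**+-..:*#%
*#%%#+**********+-....+#
#%%%#==++******+=:.....:
%%%%%+=++++***++-.......
%%%%%%*==++++++=-:......
%%%%%%*-===+==++=-:.....
%%%%*-..:-====+++=--....
%%%#=....---==+++===-:..
####=...:----==+++====::
##*=:...::---==++=+====-
```

```bash
python3 -c "
from h import *
print(r.close_job())"
```

```text
the job is handed in; nothing more can be done
None
```

The job is done and handed in at about 22 s: toggle thrown on, gun held about 79 mm (estimated) from the transistor for just under 3 s, gun set back in its stand as it sat, toggle thrown off again.

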